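# Load a check source into the counter

## Robot

A 6-joint arm with a two-finger parallel gripper is mounted at the origin on a cart in front of the work surface, level with it; the furniture and walls round the work are solid. World frame = base frame: x ahead of the robot, y to its left, z up, the work surface at z = 0. Lengths are in mm, angles in rad, forces in N, time in s.
With the tool pointing down it reaches from about 350 to 975 mm from the base axis. Payload 7.1 kg.
Tool frame: the origin (TCP) lies midway between the tips of the shut fingers; the grasp point (between the pads) lies 19 mm behind it (ctrl.grasp_offset is the distance from the TCP to the grasp point, in mm); z points along the fingers, y is the line along which they close (so a half turn about z gives the same grasp; the last joint's range is limited). The gripper opens to 88 mm and grips with 3 to 60 N. Pads are 20 mm wide; open, the fingers measure 115 mm over their backs; the gripper's body (75 mm by 178 mm) begins 61 mm behind the grasp point.
Start: joints at [1.128, 0.423, 1.63, -0, 1.089, -0.019], TCP at [256.985, 569.705, 222.675] pointing down, gripper open.
Joint ranges: [-3, 3], [-0.9, 2.11], [0.09, 2.58], [-1.31, 4.45], [0.11, 2.69], [-2.54, 2.54]. Speed limits (rad/s): [2.39, 2.39, 3.01, 3.14, 3.14, 3.14].

## Interface

Orientations are given as a rotation vector (axis times angle).
In Python, from workcell import ctrl gives the robot as it stands. The module is installed in compiled form; this text tells all that it offers.
- The arm moves only by the tool servo_tool, never from a script. Its argument "rows" is a list of rows, each a list of 7 numbers: the turn, a rotation vector about the tool's x, y, z as a fraction of full scale, then the shift along the tool's x, y, z as a fraction of full scale, then the finger opening in mm, from 0 to 87.8. A call has 1 to 10 rows; each row is the pose to reach, as a shift and turn from the pose commanded when the call began, along the tool's axes at that moment; what a row does not reach only later rows make up. Full scale, the value 1, is 20 cm for a shift and 1.5 rad for a turn. A row lasts 1/8 s, in which the tool goes at most 62.5 mm and 10.7 degrees, less where a joint would pass 70% of its speed; a pose out of reach is approached as far as the arm can. A call with a number of a shift or a turn outside -1 to 1 is refused whole. A call with a gripper value outside its range is refused whole. The fingers move at their own pace and stop on an object; the grip force is fixed at half the most. Time passes only in rows, so rows that repeat a pose let the fingers close. It gives the time, the measured TCP pose, the force, the opening and the grip force at its end, in the units of the state.
- ctrl.get_obs(): the state, without advancing time (a new reading comes with each control period).
- ctrl.get_image(name): name is "scene" or "top"; returns (picture, depth): 420x560x3 uint8, red, green, blue; 420x560 float32, mm along the optical axis (not along the pixel's ray), 0 where there is no reading.
- ctrl.camera_info(name): a dict with "intrinsics" (3x3 intrinsics, pixels), "R" (3x3) and "t" (3): a world point X has camera coordinates R X + t. Camera axes: x right, y down, z forward; pixel columns grow to the right and rows downward; lengths in mm; the calibration is good to about 2 mm. A picture is of the moment at which its call begins. camera_info takes no time and is no camera call.
- ctrl.close_job(): hands the job in; it is judged then, once.
The state is a dict: "t": time; "qpos": joint angles; "qvel": joint speeds; "joint_torque": joint torques, N m; "ee_pos": TCP position; "orientation": TCP orientation; "ft_force": force on the tool from outside, world axes, zero at the start; "moment": the same for the moment, N m; "width": finger opening in mm; "grasp_force": force on a finger pad.
Only numpy, scipy, OpenCV 4.12 (cv2) and the standard library are available. Lean on these libraries where they do the work, as an engineer would, in place of code of your own. Each camera call takes 0.05 s, during which the arm holds its last target. There are 200 camera calls.

## Task

Take the slide with the red source out of its tight pocket in the black tray by the fin, straight up and level, and load it source end first into the counter: lay it in the open bay, then push it in under the head until the spring ball clicks into its side notch. Feel your way home without ramming it, and leave the blue and yellow slides in their pockets.

Things in the scene. Friction and masses are not known exactly. Their poses are not given: they have to be found in the camera images.
- red_slide: loose steel plate, 110 x 46 x 8 mm (x, y, z), 70 to 140 g; a red disc (the source) at the nose, a red bar at the tail. Origin: centre of the underside; x points to the nose, whose corners are bevelled 6 mm at 45 degrees. Lies in one of the tray's three pockets (varies), plate top 2 mm below the tray's top.
- red_fin (a point): middle of the top edge of the red slide's black fin (x -22, y 0, z 28 mm in the slide's frame). The fin is upright, the only part to grip: 20 mm long (slide's x), 9 mm thick (y), 20 mm high above the plate, standing 18 mm out of the tray
- red_source (a point): middle of the red disc, 24 mm across, on the slide's top (x +32, y 0, z 8 mm in its frame)
- red_notch (a point): middle of the notch in the red slide's left (+y) flank (x +22, y +23, z 4 mm in its frame): square, 9 mm long, 6 mm deep. The spring ball drops in here. The other flank has one too, unused
- blue_slide: the same slide with a blue disc; stays in its pocket
- yellow_slide: the same slide with a yellow disc; stays in its pocket
- source_tray: fixed black block, 136 x 194 x 20 mm, origin at the centre of its underside. Three pockets in a row along y, centres at y = -62, 0, +62 mm, each 112 x 48 mm (1 mm play all round a slide), 10 mm deep, floor at z = 10 mm. Slides lie with the nose to the tray's +x
- counter: fixed benchtop counter; origin on the desk under its middle, +x the loading direction. Base x -115 to +110, y -55 to +55 mm. White head x +35 to +110, y -52 to +52, z up to 80 mm, detector tube on it to 212 mm: a gripper upright on the fin bumps the head before the slide is home, so push the tail. Pushing it in with over 25 N is ramming; go slowly
- bay (a point): middle of the open loading bay, on its floor (counter x -60, y 0, z 12 mm). A slide fits with its origin here. Bay: x -110 to -5 mm, open at the tail end, between side guides 8 mm high and 64 mm apart, which from x = -5 to +35 funnel down to 48 mm
- mouth (a point): middle of the tunnel's mouth on the floor (counter x +35, y 0, z 12 mm). Tunnel under the head: 48 mm wide, 12 mm high. In it, out of sight, an end stop with its ball is set differently each time: the slide is home, nose at the stop, with its origin somewhere from 15 mm before to 5 mm past this point (counter x +20 to +40). It must be felt: the stop is firm rubber, under 1 mm of give
- detent_ball (a joint): spring ball, 10 mm, in the tunnel's +y wall, in m: 0 standing out 4 mm (nothing there, or dropped into the notch), about 0.002 while the flank presses it in. The nose meets it 33 to 27 mm short of home, adding up to about 8 N; then it rubs, pushing takes 1 to 5 N, and at home it drops into the notch, which holds the slide

How it is judged (in metres and radians):
On the way:
1. the red slide has been lifted level, clear out of its pocket (z of red_slide in the frame of source_tray above 0.025 m and angle between red_slide's own z axis and vertical below 0.35 rad), for 0.1 s.
At the end, for the whole second after the job is handed in: The red slide lies flat and still in the tunnel, source end in, origin 18.5 to 42.5 mm past the counter's and within 4 mm of its centre line, the ball dropped into the notch (pressed in under 1 mm); blue and yellow slides in their pockets, moved less than 10 mm (x of red_slide in the frame of counter between 0.0185 and 0.0425 m and x of red_source in the frame of counter above 0.05 m and y of red_slide in the frame of counter between -0.004 and 0.004 m and z of red_slide in the frame of counter below 0.015 m and angle between red_slide's own z axis and vertical below 0.06 rad and value of joint detent_ball below 0.001 m and linear speed of red_slide below 0.01 m/s and z of each of blue_slide, yellow_slide in the frame of source_tray below 0.014 m and distance of each of blue_slide, yellow_slide from where it was at the start of the episode below 0.01 m); the robot touches nothing.
It fails at once if the red slide rammed: more than 25 N between it and the counter while its nose is in the tunnel (x of red_slide in the frame of counter above -0.02 m and contact force between red_slide and counter above 25 N).
It fails at once if the blue or yellow slide pulled up out of its pocket (z of any of blue_slide, yellow_slide in the frame of source_tray above 0.02 m).
It also fails if it takes over 48 s, if anything falls off the work surface, if the arm or the gripper's body presses on something with over 40 N, if the wrist force passes 120 N, or if a joint passes its speed limit or range.

## Working session

There is one attempt and no reset: what is moved stays moved. The work goes in short steps, Python scripts to look and compute and a tool call to move; the robot and the scene stay as the last step left them, time stands still between calls to the robot, and variables do not carry over. Pictures are saved under pics/ and viewed, at most 10 in all, crops included, and the job is handed in when it is done.

Besides the shell and the picture viewer there is one more tool, called after "Request:" as name([rows], argument=value, ...), one row to a line, values as JSON. servo_tool: Moves the arm, as the interface text tells. Its arguments: {"type":"object","properties":{"rows":{"type":"array","items":{"type":"array","items":{"type":"number"}}}},"required":["rows"]}

```bash
mkdir -p pics; cat > h.py <<'E'
from workcell import ctrl
import numpy as np, cv2
def snap(n,f):
    p,d=ctrl.get_image(n); cv2.imwrite(f'pics/{f}.png',p[:,:,::-1]); np.save(f'pics/{f}.npy',d); return p,d
def px(n,d,u,v,z=None):
    c=ctrl.camera_info(n);K=np.array(c['intrinsics']);R=np.array(c['R']);t=np.array(c['t'])
    r=R.T@np.linalg.inv(K)@[u,v,1]; o=-R.T@t
    if z is None: return o+r*float(d[int(v),int(u)])
    return o+r*(z-o[2])/r[2]
E
python3 - <<'E'
from h import *
for n in('top','scene'):
    snap(n,n+'0'); c=ctrl.camera_info(n); print(c)
print(ctrl.get_obs(),ctrl.grasp_offset)
E
```

```text
{'intrinsics': array([[380.03898882,   0.        , 275.78853291],
       [  0.        , 380.03898882, 212.48441006],
       [  0.        ,   0.        ,   1.        ]]), 'R': array([[-0.0056127 , -0.99937455,  0.03491433],
       [-0.99564369,  0.00233533, -0.09321047],
       [ 0.09307063, -0.03528539, -0.99503407]]), 't': array([ 77.40683177, 562.70145745, 931.8724909 ])}
{'intrinsics': array([[474.93585499,   0.        , 273.81391605],
       [  0.        , 474.93585499, 212.85362313],
       [  0.        ,   0.        ,   1.        ]]), 'R': array([[ 0.62739848, -0.77869792, -0.00083505],
       [-0.5935762 , -0.47755088, -0.647775  ],
       [ 0.50402226,  0.40690871, -0.76183125]]), 't': array([-266.07276677,  426.19931282,  717.4251295 ])}
{'t': 0.1, 'qpos': array([ 1.12801277e+00,  4.23752461e-01,  1.63056808e+00, -2.42922007e-05,
        1.08860564e+00, -1.90152369e-02]), 'qvel': array([ 0.00090087, -0.00312869, -0.00150932,  0.00047216,  0.0019424 ,
        0.00100953]), 'joint_torque': array([-3.30125185e-04, -5.45617247e+01, -2.74321532e+01,  6.44658390e-02,
        1.88010262e-02, -7.20213461e-05]), 'ee_pos': array([256.7846404 , 569.28641247, 222.00477713]), 'orientation': array([-6.60606912e-01, -3.07106055e+00,  2.04664830e-03]), 'ft_force': array([-0.66846422, -0.40791098,  0.1417815 ]), 'moment': array([-0.0269472 ,  0.02470986,  0.04352519]), 'grasp_force': 0.0, 'width': 87.9983076832907} 18.700000000000003
```

View pics/top0.png

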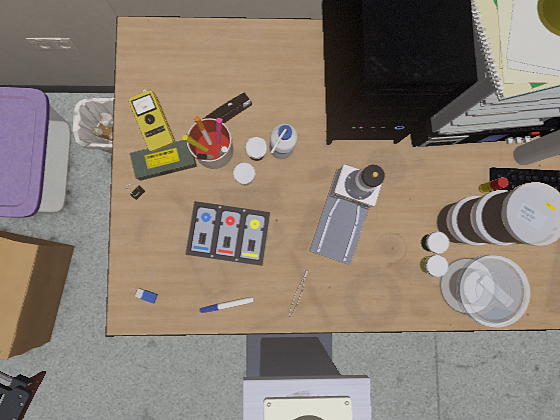

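View pics/scene0.png

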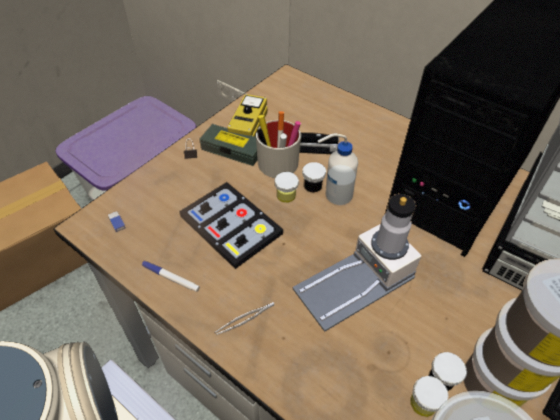

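The red slide is in the middle pocket, with its disc near top (230,220). The counter's bay is near (342,230) and its head near (360,185). I'll enlarge both.

```bash
python3 - <<'E'
import cv2,numpy as np
a=cv2.imread('pics/top0.png')
c=cv2.resize(a[150:275,180:400],None,fx=3.6,fy=3.6,interpolation=cv2.INTER_CUBIC)
cv2.imwrite('pics/c1.png',c)
a=cv2.imread('pics/scene0.png')
c=cv2.resize(a[170:335,175:425],None,fx=3.2,fy=3.2,interpolation=cv2.INTER_CUBIC)
cv2.imwrite('pics/c2.png',c)
E
```

```text
(no output)
```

View pics/c1.png

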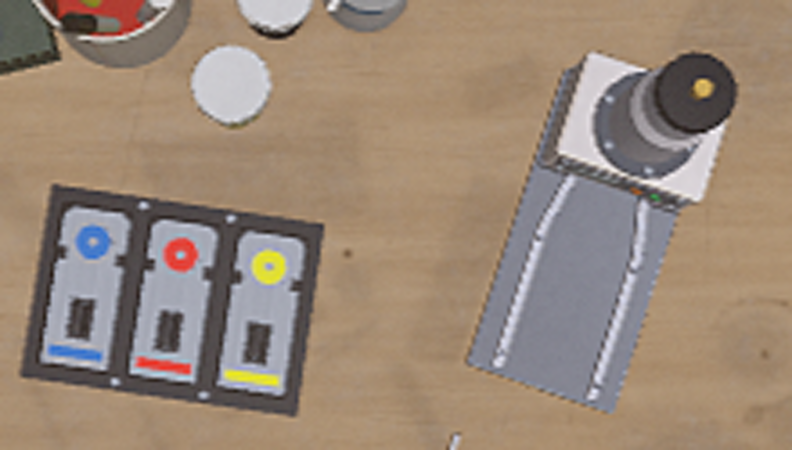

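View pics/c2.png

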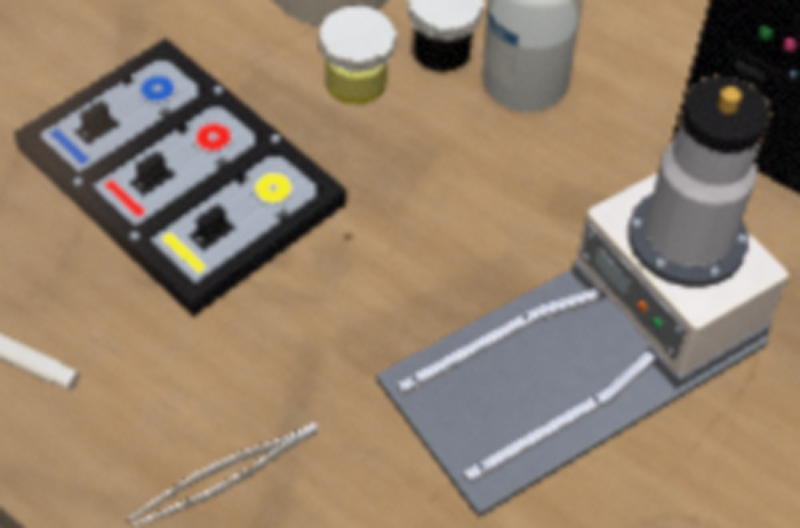

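```bash
cat > fit.py <<'E'
from h import *
from scipy.optimize import least_squares
def U(v,x,y):
    s,a,b=(3.6,180,150) if v=='top' else (3.2,175,170)
    return np.array([a+(x+.5)/s-.5,b+(y+.5)/s-.5])
def proj(n,X):
    c=ctrl.camera_info(n); q=(np.array(c['intrinsics'])@(np.array(c['R'])@X.T+np.array(c['t'])[:,None])).T
    return q[:,:2]/q[:,2:]
def fit(obs,p0,name):
    def res(p,views):
        r=[]
        for n,x,y,M in obs:
            if n in views:
                c,s=np.cos(p[2]),np.sin(p[2]);X=np.array([[p[0]+c*M[0]-s*M[1],p[1]+s*M[0]+c*M[1],M[2]]])
                r+=list((proj(n,X)[0]-U(n,x,y)))
        return np.array(r)
    for v in (('top',),('scene',),('top','scene')):
        f=least_squares(res,p0,args=(v,),x_scale=[100,100,1]); print(name,v,f.x.round(4),'rms',np.sqrt(np.mean(f.fun**2)).round(2)); 
    print(f.fun.round(1).reshape(-1,2).tolist())
    return f.x
T='top';S='scene'
tray=[(T,53,186,(68,97,20)),(T,323,224,(68,-97,20)),(T,296,415,(-68,-97,20)),(T,22,376,(-68,97,20)),
(T,180,255,(32,0,18)),(T,93,241,(32,62,18)),(T,268,267,(32,-62,18)),(T,170,331,(-22,0,38)),
(S,166,40,(68,97,20)),(S,345,193,(68,-97,20)),(S,16,135,(-68,97,20)),
(S,213,137,(32,0,18)),(S,157,88,(32,62,18)),(S,273,187,(32,-62,18))]
fit(tray,[450,130,0],'tray')
cnt=[(T,467,363,(-115,55,12)),(T,613,411,(-115,-55,12)),(T,593,53,(110,52,80)),(T,703,200,(35,-52,80)),(T,557,155,(35,52,80)),
(T,703,88,(0,0,0)),
(S,378,378,(-115,55,12)),(S,480,515,(-115,-55,12)),(S,588,211,(35,52,80)),(S,690,318,(35,-52,80)),(S,787,272,(110,-52,80))]
cnt.pop(5)
fit(cnt,[450,-120,0],'counter')
E
python3 fit.py
```

```text
tray ('top',) [ 5.124258e+02  1.951525e+02 -1.441000e-01] rms 0.46
tray ('scene',) [ 5.133220e+02  1.947374e+02 -1.496000e-01] rms 0.63
tray ('top', 'scene') [ 5.128510e+02  1.949031e+02 -1.471000e-01] rms 0.57
[[-0.3, -0.8], [0.9, -0.3], [0.6, 0.3], [-0.6, 0.2], [0.5, -0.3], [0.2, 0.0], [0.4, -0.1], [-0.8, -0.3], [-0.3, -0.7], [0.5, -0.9], [-1.1, -0.5], [-0.1, 0.6], [-0.1, 0.7], [-0.3, 1.0]]
counter ('top',) [ 5.568138e+02 -1.004718e+02 -3.417000e-01] rms 0.76
counter ('scene',) [ 5.584536e+02 -9.946710e+01 -3.200000e-01] rms 1.39
counter ('top', 'scene') [ 5.577657e+02 -9.994180e+01 -3.286000e-01] rms 1.2
[[0.3, 0.2], [0.9, 0.7], [-1.3, -1.8], [-0.2, 0.3], [-0.7, -1.0], [-1.2, -0.8], [-0.1, -0.3], [-1.8, -0.8], [1.7, 3.3], [1.2, -0.1]]
```

```bash
cat >> fit.py <<'E'
print('---')
def P(n,x,y,z): return px(n,None,*U(n,x,y),z)[:2]
for n,pts,z in [(T,[(498,362),(538,240),(571,178),(594,396),(634,268),(642,203)],20),(S,[(406,383),(527,318),(594,293),(473,472),(597,400),(650,357)],20),
 (T,[(467,363),(540,165),(613,411),(682,210)],12),(S,[(378,378),(578,272),(480,515),(676,385)],12)]:
    q=[P(n,*p,z) for p in pts]; print(n,np.round(q,1).tolist())
    h=len(q)//2
    for a,b in((q[0],q[1]),(q[h],q[h+1])): print('  yaw',round(float(np.arctan2(*(b-a)[::-1])),3), 'len',round(float(np.linalg.norm(b-a)),1))
    print('  wid',np.linalg.norm(q[0]-q[h]).round(1),'perp yaw',np.arctan2(*((q[0]-q[h])*[-1,1])).round(3))
E
python3 fit.py | sed -n '/---/,$p'
```

```text
---
top [[467.9, -30.7], [553.4, -60.5], [597.5, -84.8], [443.8, -97.8], [533.4, -128.2], [579.5, -135.1]]
  yaw -0.335 len 90.5
  yaw -0.328 len 94.6
  wid 71.2 perp yaw -0.344
scene [[470.6, -32.0], [556.3, -63.1], [598.9, -85.8], [447.0, -98.3], [533.4, -129.0], [579.9, -138.2]]
  yaw -0.348 len 91.1
  yaw -0.341 len 91.8
  wid 70.4 perp yaw -0.342
top [[467.3, -9.9], [607.9, -64.3], [433.0, -112.7], [575.3, -165.9]]
  yaw -0.369 len 150.8
  yaw -0.358 len 151.9
  wid 108.4 perp yaw -0.322
scene [[466.7, -13.8], [611.9, -66.7], [430.8, -115.4], [577.6, -159.5]]
  yaw -0.35 len 154.5
  yaw -0.292 len 153.3
  wid 107.7 perp yaw -0.34
```

```bash
cat > g.py <<'E'
import sys; from h import *
from scipy.spatial.transform import Rotation as R
def go(x,y,z,yaw):
    """delta in servo units to world TCP target; tool y along the object's y (either sense)"""
    o=ctrl.get_obs(); r=R.from_rotvec(o['orientation']); p=o['ee_pos']; best=None
    for k in (1,-1):
        c,s=np.cos(yaw),np.sin(yaw); ya=k*np.array([-s,c,0]); za=np.array([0,0,-1.]); xa=np.cross(ya,za)
        d=(r.inv()*R.from_matrix(np.c_[xa,ya,za])).as_rotvec()
        if best is None or np.linalg.norm(d)<np.linalg.norm(best): best=d
    sh=r.inv().apply(np.array([x,y,z])-p)
    print('t',o['t'],'p',p.round(1),'q6',o['qpos'][5].round(2),'turn',(best/1.5).round(4),'shift',(sh/200).round(4),'F',np.round(o['ft_force'],1),'w',round(o['width'],1))
if __name__=='__main__': go(*map(float,sys.argv[1:5]))
E
python3 g.py 491 198 130 -0.147; python3 -c "
from g import *
print(R.from_rotvec(ctrl.get_obs()['orientation']).as_matrix().round(3))"
```

```text
t 0.1 p [256.8 569.3 222. ] q6 -0.02 turn [-9.000e-04 -1.000e-04 -1.845e-01] shift [-1.8308 -1.2101  0.4616] F [-0.7 -0.4  0.1] w 88.0
[[-0.912  0.411 -0.001]
 [ 0.411  0.912 -0.001]
 [ 0.    -0.001 -1.   ]]
```

Request:
servo_tool([
  [0,0,0,-0.25,-0.165,0,40],
  [0,0,0,-0.5,-0.33,0,40],
  [0,0,0,-0.75,-0.495,0,40],
  [0,0,0,-1,-0.66,0,40],
  [0,0,0,-1,-0.66,0,40],
])

```text
t: 0.72
ee_pos: [386.4, 364.0, 222.5]
orientation: [-0.668, -3.07, 0.002]
ft_force: [-0.7, 1.2, 0.1]
width: 41.9
grasp_force: 0.0
```

Request:
servo_tool([
  [0,0,-0.06,-0.25,-0.165,0.1,40],
  [0,0,-0.12,-0.5,-0.33,0.2,40],
  [0,0,-0.18,-0.75,-0.495,0.35,40],
  [0,0,-0.1845,-0.83,-0.55,0.46,40],
  [0,0,-0.1845,-0.83,-0.55,0.46,40],
  [0,0,-0.1845,-0.83,-0.55,0.46,40],
])

```text
t: 1.48
ee_pos: [491.0, 199.8, 131.1]
orientation: [0.23, 3.133, 0.001]
ft_force: [-0.5, 0.2, 0.8]
width: 39.8
grasp_force: 0.0
```

```bash
python3 g.py 491.1 198.1 24 -0.147; python3 - <<'E'
from h import *
for n,(a,b,c,d) in (('top',(180,280,185,295)),('scene',(140,290,150,320))):
    p,_=snap(n,n+'1'); cv2.imwrite(f'pics/{n}1c.png',cv2.resize(p[a:b,c:d,::-1],None,fx=4,fy=4,interpolation=cv2.INTER_CUBIC))
E
```

```text
t 1.475 p [491.  199.8 131.1] q6 -1.06 turn [0.0003 0.     0.0003] shift [-0.0019 -0.0085  0.5353] F [-0.5  0.2  0.8] w 39.8
```

View pics/scene1c.png

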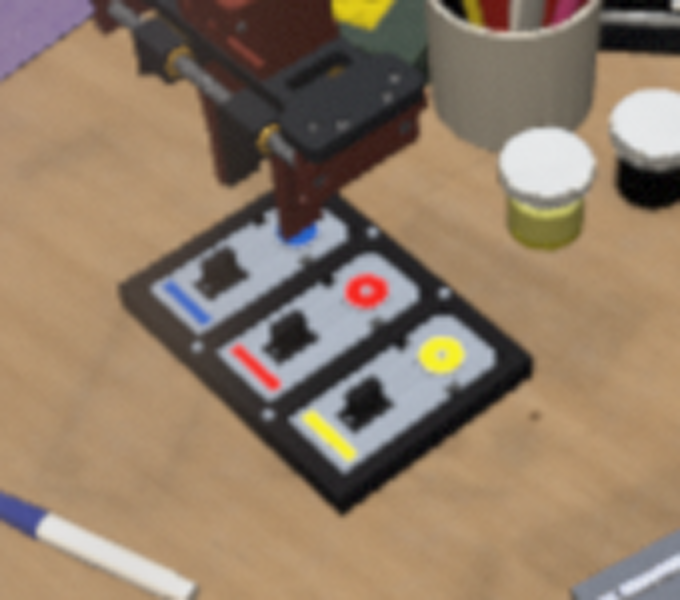

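The open gripper hangs over the middle pocket with its jaws straddling the fin (about 285,335 in the crop), and its yaw matches. I'll descend.

Request:
servo_tool([
  [0,0,0,-0.002,-0.0085,0.2,36],
  [0,0,0,-0.002,-0.0085,0.4,36],
  [0,0,0,-0.002,-0.0085,0.48,36],
  [0,0,0,-0.002,-0.0085,0.535,36],
  [0,0,0,-0.002,-0.0085,0.535,36],
  [0,0,0,-0.002,-0.0085,0.535,36],
])

```text
t: 2.33
ee_pos: [492.0, 197.2, 24.7]
orientation: [0.231, 3.132, 0.001]
ft_force: [-0.5, -0.4, 0.7]
width: 36.0
grasp_force: 0.0
```

```bash
python3 g.py 491.1 198.1 24 -0.147; python3 - <<'E'
from h import *
p,_=snap('scene','s2'); cv2.imwrite('pics/s2c.png',cv2.resize(p[160:260,170:290,::-1],None,fx=5,fy=5,interpolation=cv2.INTER_CUBIC))
E
```

```text
t 2.325 p [492.  197.2  24.7] q6 -1.07 turn [0.0006 0.001  0.    ] shift [0.0051 0.0037 0.0033] F [-0.5 -0.4  0.7] w 36.0
```

View pics/s2c.png

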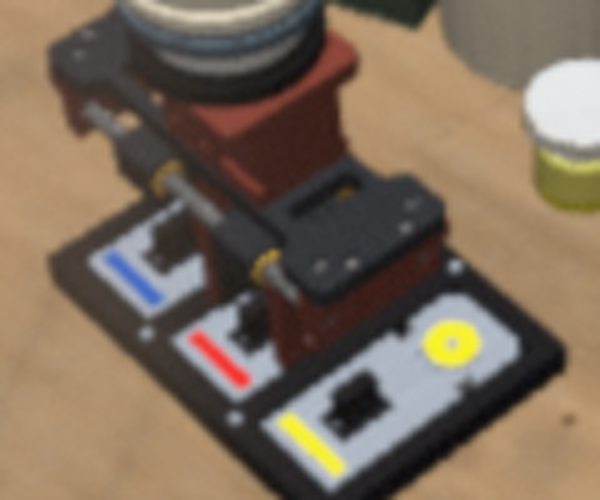

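The fin stands between the fingers (about 255,320 in the crop), offset only a couple of millimetres along x. I'll close and check the side force.

Request:
servo_tool([
  [0,0,0,0.004,0.003,0,20],
  [0,0,0,0.004,0.003,0,14],
  [0,0,0,0.004,0.003,0,8],
  [0,0,0,0.004,0.003,0,5],
  [0,0,0,0.004,0.003,0,5],
  [0,0,0,0.004,0.003,0,5],
])

```text
t: 3.12
ee_pos: [491.0, 198.5, 24.0]
orientation: [0.231, 3.132, 0.002]
ft_force: [-0.9, 5.2, 2.0]
width: 8.4
grasp_force: 30.0
```

```bash
python3 g.py 491.1 198.1 74 -0.147; python3 -c "
from h import *
o=ctrl.get_obs();print(o['moment'],o['ft_force'],o['grasp_force'])"
```

```text
t 3.125 p [491.  198.5  24. ] q6 -1.06 turn [ 0.001   0.0006 -0.0003] shift [-0.001  -0.0016 -0.2499] F [-0.9  5.2  2. ] w 8.4
[ 0.95098658  0.20697853 -0.00560575] [-0.90543629  5.24263361  1.9916991 ] 29.997733533382416
```

Request:
servo_tool([
  [0,0,0,0,0.004,0,5],
  [0,0,0,0,0.004,0,5],
])

```text
t: 3.38
ee_pos: [491.0, 198.6, 23.9]
orientation: [0.231, 3.132, 0.001]
ft_force: [0.0, 2.9, 3.6]
width: 8.9
grasp_force: 30.0
```

Request:
servo_tool([
  [0,0,0,0,0.003,-0.005,5],
  [0,0,0,0,0.003,-0.015,5],
  [0,0,0,0,0.003,-0.03,5],
  [0,0,0,0,0.003,-0.05,5],
  [0,0,0,0,0.003,-0.1,5],
  [0,0,0,0,0.003,-0.2,5],
  [0,0,0,0,0.003,-0.3,5],
  [0,0,0,0,0.003,-0.4,5],
  [0,0,0,0,0.003,-0.4,5],
])

```text
t: 4.5
ee_pos: [491.9, 199.4, 105.5]
orientation: [0.231, 3.13, 0.002]
ft_force: [1.3, 0.4, -0.6]
width: 8.6
grasp_force: 30.0
```

```bash
python3 g.py 480.6 -73.1 104 -0.338; python3 - <<'E'
from h import *
p,_=snap('scene','s3'); q,_=snap('top','t3')
a=cv2.resize(p[110:260,160:310,::-1],(400,400),interpolation=cv2.INTER_CUBIC);b=cv2.resize(q[180:280,180:280,::-1],(400,400),interpolation=cv2.INTER_CUBIC)
cv2.imwrite('pics/m3.png',np.hstack([a,b]))
E
```

```text
t 4.5 p [491.9 199.4 105.5] q6 -1.06 turn [0.0014 0.002  0.1273] shift [-0.1438 -1.3559  0.0054] F [ 1.3  0.4 -0.6] w 8.6
```

View pics/m3.png

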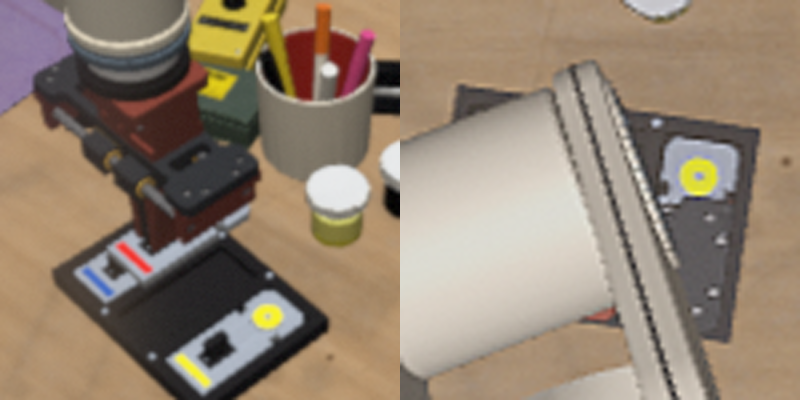

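The slide hangs level from the fin (red bar near 130,255) and the blue and yellow slides are still in their pockets. I'll carry it to the bay.

Request:
servo_tool([
  [0,0,0.02,-0.02,-0.15,0,5],
  [0,0,0.05,-0.06,-0.4,0,5],
  [0,0,0.08,-0.09,-0.65,0,5],
  [0,0,0.12,-0.12,-0.85,0,5],
  [0.001,0.002,0.127,-0.144,-1,0,5],
  [0.001,0.002,0.127,-0.144,-1,0,5],
])

```text
t: 5.35
ee_pos: [489.3, -4.6, 102.8]
orientation: [-0.532, -3.092, 0.002]
ft_force: [-0.2, 0.6, -1.3]
width: 8.9
grasp_force: 30.0
```

```bash
python3 g.py 480.6 -73.1 50 -0.338
```

```text
t 5.35 p [489.3  -4.6 102.8] q6 -1.26 turn [-0.0015 -0.0029 -0.0017] shift [-0.0743 -0.3367  0.2647] F [-0.2  0.6 -1.3] w 8.9
```

Request:
servo_tool([
  [0,0,0,-0.03,-0.12,0,5],
  [0,0,0,-0.06,-0.28,0,5],
  [0,0,-0.002,-0.074,-0.337,0.1,5],
  [0,0,-0.002,-0.074,-0.337,0.2,5],
  [0,0,-0.002,-0.074,-0.337,0.265,5],
  [0,0,-0.002,-0.074,-0.337,0.265,5],
  [0,0,-0.002,-0.074,-0.337,0.265,5],
])

```text
t: 6.22
ee_pos: [481.7, -71.2, 51.0]
orientation: [-0.521, -3.095, 0.002]
ft_force: [0.2, -0.4, -1.2]
width: 9.0
grasp_force: 30.0
```

```bash
python3 g.py 480.6 -73.1 27 -0.338; python3 - <<'E'
from h import *
p,_=snap('scene','s4'); q,_=snap('top','t4')
a=cv2.resize(p[200:350,250:400,::-1],(400,400),interpolation=cv2.INTER_CUBIC);b=cv2.resize(q[180:280,290:390,::-1],(400,400),interpolation=cv2.INTER_CUBIC)
cv2.imwrite('pics/m4.png',np.hstack([a,b]))
E
```

```text
t 6.225 p [481.7 -71.2  51. ] q6 -1.41 turn [-0.0011 -0.0017  0.0028] shift [ 0.0019 -0.0104  0.1201] F [ 0.2 -0.4 -1.2] w 9.0
```

View pics/m4.png

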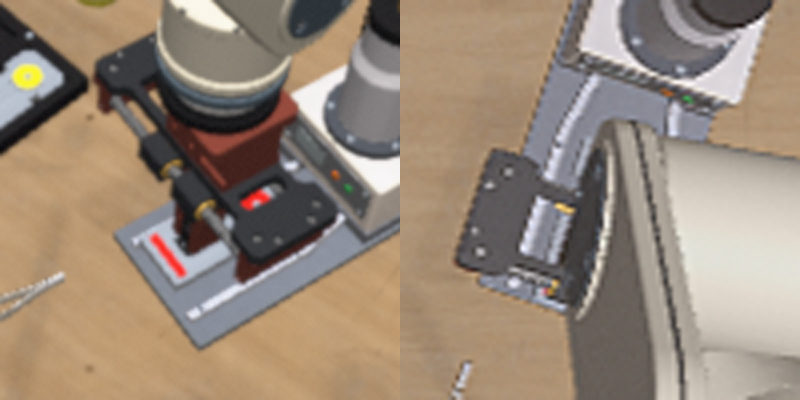

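The slide hangs between the two guides, with its red bar at the tail end and its nose toward the head. I'll lower it slowly.

Request:
servo_tool([
  [0,0,0.003,0.002,-0.01,0.05,5],
  [0,0,0.003,0.002,-0.01,0.09,5],
  [0,0,0.003,0.002,-0.01,0.105,5],
  [0,0,0.003,0.002,-0.01,0.115,5],
  [0,0,0.003,0.002,-0.01,0.12,5],
  [0,0,0.003,0.002,-0.01,0.12,5],
])

```text
t: 7.08
ee_pos: [480.3, -73.4, 26.8]
orientation: [-0.53, -3.094, 0.002]
ft_force: [0.6, -0.1, -0.6]
width: 8.8
grasp_force: 30.0
```

Request:
servo_tool([
  [0,0,0,0,0,0.003,5],
  [0,0,0,0,0,0.005,5],
  [0,0,0,0,0,0.005,5],
])

```text
t: 7.45
ee_pos: [480.3, -73.4, 25.9]
orientation: [-0.53, -3.094, 0.002]
ft_force: [-0.2, 0.2, 1.3]
width: 8.9
grasp_force: 30.0
```

Request:
servo_tool([
  [0,0,0,0,0,0,16],
  [0,0,0,0,0,0,24],
  [0,0,0,0,0,0,24],
  [0,0,0,0,0,-0.1,24],
  [0,0,0,0,0,-0.2,24],
  [0,0,0,0.15,0,-0.2,24],
  [0,0,0,0.3,0,-0.2,10],
  [0,0,0,0.3,0,-0.2,10],
])

```text
t: 8.45
ee_pos: [421.7, -52.9, 65.9]
orientation: [-0.528, -3.091, 0.002]
ft_force: [1.0, 0.5, 0.5]
width: 10.6
grasp_force: 0.0
```

```bash
python3 g.py 425.2 -53.5 15 -0.338; python3 - <<'E'
from h import *
p,_=snap('scene','s5'); q,_=snap('top','t5')
a=cv2.resize(p[200:350,270:420,::-1],(400,400),interpolation=cv2.INTER_CUBIC);b=cv2.resize(q[180:280,290:390,::-1],(400,400),interpolation=cv2.INTER_CUBIC)
cv2.imwrite('pics/m5.png',np.hstack([a,b]))
E
```

```text
t 8.45 p [421.7 -52.9  65.9] q6 -1.38 turn [-0.0015 -0.0033 -0.0004] shift [-0.0186  0.0035  0.2542] F [1.  0.5 0.5] w 10.6
```

View pics/m5.png

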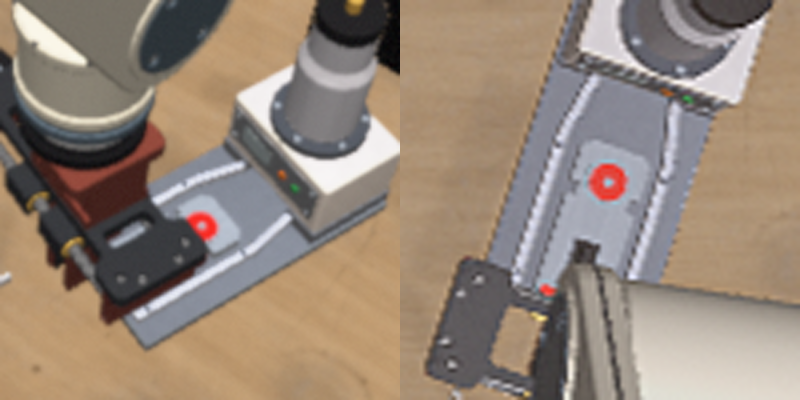

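The slide lies flat and centred between the guides, with its disc at (608,183). Next I'll compute where it lies and lower the fingers behind the tail.

```bash
python3 - <<'E'
from h import *
p=cv2.imread('pics/t5.png').astype(int); m=(p[...,2]>170)&(p[...,1]<80)&(p[...,0]<90)
m[:215]=0;m[238:]=0;m[:,:325]=0;m[:,360:]=0
v,u=np.nonzero(m); w=px('top',None,u.mean(),v.mean(),20)
c,s=np.cos(-.338),np.sin(-.338); d=w[:2]-[558,-100.3]
print(len(u),w.round(1),'counter',(c*d[0]+s*d[1]).round(1),(-s*d[0]+c*d[1]).round(1))
E
```

```text
49 [531.2 -92.   20. ] counter -28.0 -1.1
```

Request:
servo_tool([
  [-0.001,-0.003,0,0.01,0.002,0.1,10],
  [-0.001,-0.003,0,0.01,0.002,0.2,10],
  [-0.001,-0.003,0,0.01,0.002,0.25,10],
  [-0.001,-0.003,0,0.01,0.002,0.25,10],
])

```text
t: 9.05
ee_pos: [422.3, -52.6, 15.4]
orientation: [0.53, 3.096, -0.001]
ft_force: [-1.0, -0.6, 0.5]
width: 10.2
grasp_force: 0.0
```

```bash
python3 g.py 449.6 -62.3 15 -0.338
```

```text
t 9.05 p [422.3 -52.6  15.4] q6 -1.38 turn [-0.0003  0.0006 -0.0008] shift [-0.1448 -0.0003  0.0022] F [-1.  -0.6  0.5] w 10.2
```

Request:
servo_tool([
  [0,0,0,-0.017,0,0,10],
  [0,0,0,-0.034,0,0,10],
  [0,0,0,-0.051,0,0,10],
  [0,0,0,-0.068,0,0,10],
  [0,0,0,-0.085,0,0,10],
  [0,0,0,-0.102,0,0,10],
  [0,0,0,-0.119,0,0,10],
  [0,0,0,-0.136,0,0,10],
  [0,0,0,-0.153,0,0,10],
  [0,0,0,-0.17,0,0,10],
])

```text
t: 10.3
ee_pos: [454.2, -63.8, 16.0]
orientation: [0.53, 3.095, -0.001]
ft_force: [-0.7, 0.3, -0.6]
width: 10.1
grasp_force: 0.1
```

```bash
cat > st.py <<'E'
from h import *
o=ctrl.get_obs(); c,s=np.cos(-.338),np.sin(-.338); f=o['ft_force']
d=o['ee_pos'][:2]-[558,-100.3]
print('t',o['t'],'tcp counter',(c*d[0]+s*d[1]).round(2),(-s*d[0]+c*d[1]).round(2),o['ee_pos'][2].round(1),'F along',(c*f[0]+s*f[1]).round(2),'lat',(-s*f[0]+c*f[1]).round(2),'z',f[2].round(2))
E
python3 st.py
```

```text
t 10.3 tcp counter -110.0 -0.0 16.0 F along -0.76 lat 0.09 z -0.56
```

Request:
servo_tool([
  [0,0,0,-0.015,0,0,10],
  [0,0,0,-0.03,0,0,10],
  [0,0,0,-0.045,0,0,10],
  [0,0,0,-0.06,0,0,10],
  [0,0,0,-0.075,0,0,10],
  [0,0,0,-0.09,0,0,10],
  [0,0,0,-0.105,0,0,10],
  [0,0,0,-0.115,0,0,10],
  [0,0,0,-0.125,0,0,10],
])

```text
t: 11.42
ee_pos: [477.5, -72.1, 16.0]
orientation: [0.53, 3.095, -0.001]
ft_force: [-1.2, 0.1, 0.2]
width: 10.2
grasp_force: 0.3
```

```bash
python3 st.py; python3 - <<'E'
from h import *
p,_=snap('scene','s6'); q,_=snap('top','t6')
a=cv2.resize(p[200:350,270:420,::-1],(400,400),interpolation=cv2.INTER_CUBIC);b=cv2.resize(q[180:280,290:390,::-1],(400,400),interpolation=cv2.INTER_CUBIC)
cv2.imwrite('pics/m6.png',np.hstack([a,b]))
p=cv2.imread('pics/t6.png').astype(int); m=(p[...,2]>170)&(p[...,1]<80)&(p[...,0]<90)
m[:195]=0;m[238:]=0;m[:,:325]=0;m[:,375:]=0
v,u=np.nonzero(m)
if len(u):
    w=px('top',None,u.mean(),v.mean(),20)
    c,s=np.cos(-.338),np.sin(-.338); d=w[:2]-[558,-100.3]
    print(len(u),u.mean(),v.mean(),'counter',(c*d[0]+s*d[1]).round(1),(-s*d[0]+c*d[1]).round(1))
E
```

```text
t 11.425 tcp counter -85.26 -0.04 16.0 F along -1.18 lat -0.31 z 0.19
44 346.5681818181818 209.88636363636363 counter 12.8 -1.1
```

Request:
servo_tool([
  [0,0,0,-0.005,0,0,10],
  [0,0,0,-0.01,0,0,10],
  [0,0,0,-0.015,0,0,10],
  [0,0,0,-0.02,0,0,10],
  [0,0,0,-0.025,0,0,10],
])

```text
t: 12.15
ee_pos: [482.3, -73.7, 16.0]
orientation: [0.53, 3.095, -0.001]
ft_force: [-0.7, 0.3, 0.3]
width: 9.9
grasp_force: 0.2
```

```bash
python3 st.py
```

```text
t 12.15 tcp counter -80.22 -0.02 16.0 F along -0.8 lat 0.02 z 0.29
```

Request:
servo_tool([
  [0,0,0,-0.005,0,0,10],
  [0,0,0,-0.01,0,0,10],
  [0,0,0,-0.015,0,0,10],
  [0,0,0,-0.02,0,0,10],
])

```text
t: 12.65
ee_pos: [486.1, -75.1, 16.0]
orientation: [0.53, 3.095, -0.001]
ft_force: [0.7, 0.2, -0.9]
width: 10.1
grasp_force: 0.1
```

```bash
python3 st.py
```

```text
t 12.65 tcp counter -76.2 -0.02 16.0 F along 0.57 lat 0.38 z -0.95
```

Request:
servo_tool([
  [0,0,0,-0.005,0,0,10],
  [0,0,0,-0.01,0,0,10],
  [0,0,0,-0.01,0,0,10],
])

```text
t: 13.02
ee_pos: [488.1, -75.8, 16.1]
orientation: [0.53, 3.095, -0.001]
ft_force: [-0.4, -0.1, -0.3]
width: 9.9
grasp_force: 0.0
```

Request:
servo_tool([
  [0,0,0,-0.005,0,0,10],
  [0,0,0,-0.01,0,0,10],
  [0,0,0,-0.01,0,0,10],
])

```text
t: 13.4
ee_pos: [489.9, -76.4, 16.1]
orientation: [0.53, 3.095, -0.001]
ft_force: [0.2, -0.2, -0.3]
width: 10.2
grasp_force: 0.2
```

Request:
servo_tool([
  [0,0,0,-0.005,0,0,10],
  [0,0,0,-0.01,0,0,10],
  [0,0,0,-0.01,0,0,10],
])

```text
t: 13.78
ee_pos: [490.9, -76.9, 15.9]
orientation: [-0.53, -3.096, 0.001]
ft_force: [-4.4, 2.0, 2.9]
width: 10.3
grasp_force: 2.2
```

Request:
servo_tool([
  [0,0,0,-0.005,0,0,10],
  [0,0,0,-0.01,0,0,10],
  [0,0,0,-0.01,0,0,10],
])

```text
t: 14.15
ee_pos: [494.4, -77.9, 16.1]
orientation: [0.53, 3.094, -0.001]
ft_force: [-1.3, 0.2, -0.8]
width: 10.3
grasp_force: 0.7
```

Request:
servo_tool([
  [0,0,0,-0.005,0,0,10],
  [0,0,0,-0.01,0,0,10],
  [0,0,0,-0.01,0,0,10],
])

```text
t: 14.52
ee_pos: [495.8, -78.5, 16.1]
orientation: [0.53, 3.094, -0.001]
ft_force: [-0.9, 1.5, -0.1]
width: 10.1
grasp_force: 0.7
```

```bash
python3 st.py
```

```text
t 14.525 tcp counter -65.93 -0.02 16.1 F along -1.35 lat 1.1 z -0.11
```

Request:
servo_tool([
  [0,0,0,-0.005,0,0,10],
  [0,0,0,-0.01,0,0,10],
  [0,0,0,-0.015,0,0,10],
  [0,0,0,-0.02,0,0,10],
  [0,0,0,-0.025,0,0,10],
  [0,0,0,-0.03,0,0,10],
])

```text
t: 15.28
ee_pos: [501.2, -80.4, 16.1]
orientation: [0.53, 3.095, -0.001]
ft_force: [-1.8, 0.8, -0.5]
width: 10.2
grasp_force: 1.1
```

Request:
servo_tool([
  [0,0,0,-0.005,0,0,10],
  [0,0,0,-0.01,0,0,10],
  [0,0,0,-0.015,0,0,10],
  [0,0,0,-0.02,0,0,10],
  [0,0,0,-0.025,0,0,10],
  [0,0,0,-0.03,0,0,10],
])

```text
t: 16.02
ee_pos: [506.9, -82.4, 16.1]
orientation: [0.53, 3.095, -0.001]
ft_force: [-2.1, 1.6, -0.4]
width: 10.1
grasp_force: 1.1
```

Request:
servo_tool([
  [0,0,0,-0.005,0,0,10],
  [0,0,0,-0.01,0,0,10],
  [0,0,0,-0.015,0,0,10],
  [0,0,0,-0.02,0,0,10],
  [0,0,0,-0.02,0,0,10],
])

```text
t: 16.65
ee_pos: [510.9, -83.7, 16.1]
orientation: [0.53, 3.094, -0.001]
ft_force: [-2.0, 1.0, -0.1]
width: 9.9
grasp_force: 0.7
```

```bash
python3 st.py
```

```text
t 16.65 tcp counter -49.93 0.0 16.1 F along -2.26 lat 0.31 z -0.12
```

Now 1 mm steps, with a settle row after each.

Request:
servo_tool([
  [0,0,0,-0.005,0,0,10],
  [0,0,0,-0.01,0,0,10],
  [0,0,0,-0.01,0,0,10],
])

```text
t: 17.02
ee_pos: [512.6, -84.4, 16.1]
orientation: [0.53, 3.095, -0.001]
ft_force: [-1.3, 1.5, 0.4]
width: 9.9
grasp_force: 0.8
```

Request:
servo_tool([
  [0,0,0,-0.005,0,0,10],
  [0,0,0,-0.01,0,0,10],
  [0,0,0,-0.01,0,0,10],
])

```text
t: 17.4
ee_pos: [514.8, -85.1, 16.2]
orientation: [0.53, 3.094, -0.001]
ft_force: [-1.5, 1.2, -0.7]
width: 9.8
grasp_force: 0.5
```

Request:
servo_tool([
  [0,0,0,-0.005,0,0,10],
  [0,0,0,-0.005,0,0,10],
])

```text
t: 17.65
ee_pos: [515.7, -85.4, 16.2]
orientation: [0.53, 3.094, -0.001]
ft_force: [-0.3, -0.3, -0.6]
width: 10.0
grasp_force: 0.4
```

Request:
servo_tool([
  [0,0,0,-0.005,0,0,10],
  [0,0,0,-0.005,0,0,10],
])

```text
t: 17.9
ee_pos: [516.8, -85.8, 16.2]
orientation: [0.53, 3.094, -0.001]
ft_force: [0.6, 0.9, -0.4]
width: 10.2
grasp_force: 0.0
```

Request:
servo_tool([
  [0,0,0,-0.005,0,0,10],
  [0,0,0,-0.005,0,0,10],
])

```text
t: 18.15
ee_pos: [517.5, -86.1, 16.2]
orientation: [0.53, 3.094, -0.001]
ft_force: [-0.6, -0.1, -0.5]
width: 9.8
grasp_force: 0.0
```

```bash
python3 st.py
```

```text
t 18.15 tcp counter -42.89 -0.07 16.2 F along -0.53 lat -0.31 z -0.53
```

Request:
servo_tool([
  [0,0,0,-0.005,0,0,10],
  [0,0,0,-0.005,0,0,10],
])

```text
t: 18.4
ee_pos: [518.2, -86.4, 16.1]
orientation: [0.53, 3.095, -0.001]
ft_force: [-0.3, -0.6, -0.3]
width: 9.8
grasp_force: 0.0
```

```bash
python3 st.py
```

```text
t 18.4 tcp counter -42.14 -0.06 16.1 F along -0.09 lat -0.69 z -0.27
```

Request:
servo_tool([
  [0,0,0,-0.005,0,0,10],
  [0,0,0,-0.005,0,0,10],
])

```text
t: 18.65
ee_pos: [519.1, -86.7, 16.1]
orientation: [0.53, 3.095, -0.001]
ft_force: [0.8, 0.0, 0.7]
width: 9.9
grasp_force: 0.0
```

```bash
python3 st.py
```

```text
t 18.65 tcp counter -41.19 -0.08 16.1 F along 0.76 lat 0.28 z 0.73
```

Request:
servo_tool([
  [0,0,0,-0.004,0,0,10],
  [0,0,0,-0.004,0,0,10],
])

```text
t: 18.9
ee_pos: [519.4, -86.9, 16.0]
orientation: [0.53, 3.096, -0.001]
ft_force: [-2.8, 0.8, 1.1]
width: 10.4
grasp_force: 0.9
```

```bash
python3 st.py
```

```text
t 18.9 tcp counter -40.87 -0.12 16.0 F along -2.89 lat -0.16 z 1.05
```

Request:
servo_tool([
  [0,0,0,-0.004,0,0,10],
  [0,0,0,-0.004,0,0,10],
])

```text
t: 19.15
ee_pos: [519.5, -86.9, 16.0]
orientation: [-0.53, -3.096, 0.001]
ft_force: [-5.0, 1.7, 4.7]
width: 10.0
grasp_force: 2.6
```

```bash
python3 st.py
```

```text
t 19.15 tcp counter -40.79 -0.14 16.0 F along -5.33 lat -0.05 z 4.7
```

Request:
servo_tool([
  [0,0,0,-0.003,0,0,10],
  [0,0,0,-0.003,0,0,10],
])

```text
t: 19.4
ee_pos: [519.5, -87.0, 15.9]
orientation: [-0.53, -3.095, 0.001]
ft_force: [-6.1, 2.2, 4.9]
width: 9.8
grasp_force: 3.3
```

```bash
python3 st.py
```

```text
t 19.4 tcp counter -40.76 -0.18 15.9 F along -6.44 lat 0.02 z 4.91
```

The slide is against a firm stop, about 30 mm after the ball was met, and the drag had already vanished as the ball dropped. I'll back off and check.

Request:
servo_tool([
  [0,0,0,0.02,0,0,10],
  [0,0,0,0.1,0,0,10],
  [0,0,0,0.3,0,-0.1,10],
  [0,0,0,0.5,0,-0.4,10],
  [0,0,0,0.7,0,-0.7,10],
  [0,0,0,0.7,0,-0.7,10],
  [0,0,0,0.7,0,-0.7,10],
])

```text
t: 20.27
ee_pos: [388.8, -40.5, 157.0]
orientation: [0.529, 3.091, -0.001]
ft_force: [0.3, -0.0, 0.4]
width: 9.7
grasp_force: 0.0
```

```bash
python3 - <<'E'
from h import *
p,_=snap('scene','s7'); q,_=snap('top','t7')
a=cv2.resize(p[170:340,170:425,::-1],(600,400),interpolation=cv2.INTER_CUBIC);b=cv2.resize(q[170:270,330:380,::-1],(200,400),interpolation=cv2.INTER_CUBIC)
cv2.imwrite('pics/m7.png',np.hstack([a,b]))
E
```

```text
(no output)
```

View pics/m7.png

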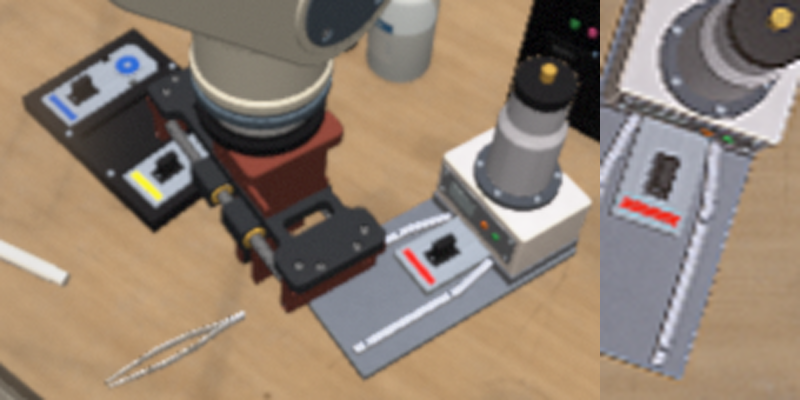

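The slide sits in the tunnel with its red bar and fin showing, the gripper is clear, and the blue and yellow slides are in their pockets. I'll hand it in.

```bash
python3 -c "
from h import *
print(ctrl.close_job())"
```

```text
the job is handed in; nothing more can be done
None
```

I handed the job in at about 20 s of the 48 s allowed, with the red slide felt home against the stop at about 6 N. Its origin is about 25 mm past the counter's, and the drag vanished just before the stop as the ball dropped into the notch. The gripper is clear, and the last picture shows the blue and yellow slides in their pockets; no verdict was returned.

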